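# Snap the parts case lid shut

## Task

Two parts cases stand on the packing bench; the lid of one is only laid on, with the four sections of its rim standing up. Press each of these rim sections down with the fingertips until it snaps shut, all the way round, then take the hand away. Do not pick up, shove or tip anything: both cases, the roll of tape on the lid and the other things on the bench stay where they are.

Things in the scene. Friction and masses are not known exactly. Their poses are not given: they have to be found in the camera images.
- loose_case: Green plastic parts case, pale grey lid, 154 x 214 mm over the lid and 60 mm high, 1.1 to 1.8 kg, standing loose on the bench. Its lid is laid on but not snapped: four rim sections stand up. Origin at the centre of its underside, x across its short width (within 0.35 rad of world x), y along its length, z up. It may stand on the left or on the right of the shut case.
- loose_case_lid (a point): Centre of the top of the loose case's lid: a flat middle panel (96 x 156 mm, 60 mm above the bench) that does not move; neither do the four 26 mm square corner pieces at the same height. The hinged rim sections fill the four sides between the corners.
- pad_front (a point): Top centre of the thumb pad (10 x 50 mm, 1.5 mm raised) on the lid's robot-side long rim section, the one on the case's own -x side: a pale grey flap 134 mm long and 30 mm wide, hinged along its inner edge. Standing up, the pad is 68 mm above the bench; shut it is 61 mm above the bench, 70 mm from the case's centre line along its -x axis (2.5 mm farther out than when up).
- rim_front (a joint): Angle of the front rim section (case's -x side): 0 standing up 0.35 rad, 0.35 fully shut (flush). It resists a push on the pad with up to about 10 N, tips over half-way (0.175) and snaps the rest of the way by itself; let go earlier it springs up again.
- pad_back (a point): Top centre of the thumb pad (10 x 50 mm, 1.5 mm raised) on the lid's far long rim section, the one on the case's own +x side: a pale grey flap 134 mm long and 30 mm wide, hinged along its inner edge. Standing up, the pad is 68 mm above the bench; shut it is 61 mm above the bench, 70 mm from the case's centre line along its +x axis (2.5 mm farther out than when up).
- rim_back (a joint): Angle of the back rim section (case's +x side): 0 standing up 0.35 rad, 0.35 fully shut (flush). It resists a push on the pad with up to about 10 N, tips over half-way (0.175) and snaps the rest of the way by itself; let go earlier it springs up again.
- pad_left (a point): Top centre of the thumb pad (10 x 50 mm, 1.5 mm raised) on the lid's left short rim section, the one on the case's own +y side: a pale grey flap 78 mm long and 30 mm wide, hinged along its inner edge. Standing up, the pad is 68 mm above the bench; shut it is 61 mm above the bench, 100 mm from the case's centre line along its +y axis (2.5 mm farther out than when up).
- rim_left (a joint): Angle of the left rim section (case's +y side): 0 standing up 0.35 rad, 0.35 fully shut (flush). It resists a push on the pad with up to about 10 N, tips over half-way (0.175) and snaps the rest of the way by itself; let go earlier it springs up again.
- pad_right (a point): Top centre of the thumb pad (10 x 50 mm, 1.5 mm raised) on the lid's right short rim section, the one on the case's own -y side: a pale grey flap 78 mm long and 30 mm wide, hinged along its inner edge. Standing up, the pad is 68 mm above the bench; shut it is 61 mm above the bench, 100 mm from the case's centre line along its -y axis (2.5 mm farther out than when up).
- rim_right (a joint): Angle of the right rim section (case's -y side): 0 standing up 0.35 rad, 0.35 fully shut (flush). It resists a push on the pad with up to about 10 N, tips over half-way (0.175) and snaps the rest of the way by itself; let go earlier it springs up again.
- shut_case: A second case, same make, size and colours, its lid already snapped shut all round (rim sections flush); loose, about 1.3 kg. To be left alone. Origin at the centre of its underside.
- tape_on_lid: Small roll of tape lying on the middle of the loose case's lid, 48 mm across, 18 mm high, 0.04 kg. Stays there. Origin at the centre of its underside.
- tape_roll: Roll of tape lying on the bench between the two cases, 60 mm across, 25 mm high. Origin at the centre of its underside.
- cutter: Closed utility knife lying between the cases along x, about 140 x 20 x 15 mm. Origin at the centre of its underside.
- mug: White mug on the left of the bench, 76 mm across, 85 mm high, handle to its +y. Origin at the centre of its underside.
- sheet_stack: Small stack of green plastic sheets on the right, 110 x 70 x 36 mm. Origin at the centre of its underside.
- spray: White bottle at the right, 56 mm across, 120 mm high. Origin at the centre of its underside.
- pad_block: Block of blank paper slips on the left, 90 x 120 x 20 mm. Origin at the centre of its underside.

How it is judged:
By the outcome, as a careful person would: the job done as asked, in the order asked, and still so for the second after the job is handed in, with the robot touching nothing.
It also fails if it takes over 45 s, if anything falls off the work surface, if the arm or the gripper's body presses on something with over 40 N, if the wrist force passes 120 N, or if a joint passes its speed limit or range.

## Robot

A 6-joint arm with a two-finger parallel gripper is mounted at the origin on the work surface. World frame = base frame: x ahead of the robot, y to its left, z up, the work surface at z = 0. Lengths are in m, angles in rad, forces in N, time in s.
With the tool pointing down it reaches from about 0.4 to 0.925 m from the base axis. Payload 12.5 kg.
Tool frame: the origin (TCP) lies on the centre line of the jaws, within the pads' length; the fingertips stand 25 mm ahead of it and the grasp point (between the pads) lies 6 mm ahead of it; z points along the fingers, x is the direction in which the jaws open and shut, and the axes are right-handed (so a half turn about z gives the same grasp; the last joint's range is limited). The gripper opens to 95 mm and grips with 3 to 60 N. Pads are 20 mm wide; open, the fingers measure 119 mm over their backs; the gripper's body (75 mm by 180 mm) begins 59 mm behind the grasp point.
Start: joints at [1.024, 0.491, 1.559, -0, 1.092, -0.106], TCP at [0.267, 0.565, 0.24] pointing down, gripper open.
Joint ranges: [-3.1, 3.1], [-0.84, 2.19], [0.05, 2.79], [-1.13, 4.28], [0.06, 2.93], [-2.69, 2.69]. Speed limits (rad/s): [2.22, 2.22, 2.79, 3.14, 3.14, 3.14].

## Interface

Orientations are given as a rotation vector (axis times angle).
In Python, from workcell import arm gives the robot as it stands. The module is installed in compiled form; this text tells all that it offers.
- The arm moves only by the shell command python3 -m handwheel 'ROWS' [OPENING] [FORCE]. ROWS is JSON, a list of rows, each a list of 4 numbers: the shift along the world's x, y, z in m, then the turn about the world's z in degrees. A call has 1 to 5 rows; each row shifts and turns the commanded pose from where the row before left it; what a row does not reach is not made up. A row lasts 1/12 s, in which the tool goes at most 41.7 mm and 7.16 degrees, less where a joint would pass 70% of its speed; a pose out of reach is approached as far as the arm can. A call is refused whole if a number of a shift passes 0.0417 or a number of a turn 7.16, either way. A call with a gripper value outside its range is refused whole. OPENING is the closure in counts, from 0 (fully open) to 255 (shut), set as the call begins (- or left out, the last holds). The fingers move at their own pace and stop on an object; FORCE is the grip in N (left out, the last holds). Time passes only in rows, so rows that do not move let the fingers close. It gives the time, the measured TCP pose, the force and the opening at its end, in the units of the state.
- arm.state(): the state, without advancing time (a new reading comes with each control period).
- arm.camera(name): name is "side" or "top" or "wrist"; returns (picture, depth): 480x640x3 uint8, red, green, blue; 480x640 float32, m along the optical axis (not along the pixel's ray), 0 where there is no reading.
- arm.camera_info(name): a dict with "vertical_fov" (degrees; the focal length in pixels is half the picture's height over the tangent of half this angle, whatever the lens; pixels are square), "cx", "cy" (the principal point, pixels), "world_to_cam" (4x4, takes a point from world to camera coordinates). Camera axes: x right, y down, z forward; pixel columns grow to the right and rows downward; lengths in m; the calibration is good to about 2 mm. A picture is of the moment at which its call begins: read the wrist's pose just before it. camera_info takes no time and is no camera call; for the wrist camera it gives the pose at the moment of the call.
- arm.sign_off(): hands the job in, once; it reports no verdict.
The state is a dict: "time_s": time; "joints": joint angles; "joint_velocities": joint speeds; "joint_efforts": joint torques, N m; "position": TCP position; "eef_rot": TCP orientation; "wrist_force": force on the tool from outside, world axes, zero at the start; "ft_torque": the same for the moment, N m; "finger_gap": finger opening in m.
Only numpy, scipy, OpenCV 4.12 (cv2) and the standard library are available. Lean on these libraries where they do the work, as an engineer would, in place of code of your own. Each camera call takes 0.05 s, during which the arm holds its last target. There are 200 camera calls.

## Working session

There is one attempt and no reset: what is moved stays moved. The work goes in short steps, Python scripts to look and compute and a shell command to move; the robot and the scene stay as the last step left them, time stands still between calls to the robot, and variables do not carry over. Pictures are saved under pics/ and viewed, about 8 in all and at most 12, crops included, and the job is handed in when it is done.

```bash
mkdir -p pics; cat > h.py <<'E'
from workcell import arm
import numpy as np, cv2
def grab(n,f):
    i=arm.camera_info(n); p,d=arm.camera(n); cv2.imwrite(f'pics/{f}.png',p[:,:,::-1]); np.savez(f'/tmp/{f}.npz',p=p,d=d); 
    return i,p,d
def world(i,d):
    h,w=d.shape; f=h/2/np.tan(np.radians(i['vertical_fov'])/2)
    v,u=np.mgrid[:h,:w]; P=np.stack([(u-i['cx'])/f*d,(v-i['cy'])/f*d,d,np.ones_like(d)],-1)
    return (P@np.linalg.inv(np.array(i['world_to_cam'])).T)[...,:3]
E
python3 - <<'E'
from h import *
s=arm.state(); print(s)
for n in('top','side'):
    i,p,d=grab(n,n+'0'); print(n,i); W=world(i,d); np.save(f'/tmp/{n}W.npy',W)
    print([np.round(W[r,c],3).tolist() for r in(100,240,400) for c in(100,320,540)])
E
```

```text
{'time_s': 0.0, 'joints': array([ 1.02442963e+00,  4.91554272e-01,  1.55944732e+00,  3.69299282e-06,
        1.09167039e+00, -1.05604902e-01]), 'joint_velocities': array([ 0.00050846, -0.00105317, -0.00021051, -0.00101808,  0.0006382 ,
       -0.00060666]), 'joint_efforts': array([ 5.69244839e-04, -6.12635565e+01, -2.58194089e+01,  6.92756195e-02,
        4.81048494e-02, -7.45157809e-05]), 'position': array([0.26651558, 0.56509672, 0.23906575]), 'eef_rot': array([ 2.65292369e+00,  1.68184707e+00, -1.52166269e-03]), 'wrist_force': array([-0.48863162, -0.35964199,  0.30894928]), 'ft_torque': array([ 0.06040429,  0.01269945, -0.02093872]), 'finger_gap': 0.09513989843071385}
top {'vertical_fov': 50.20177527703438, 'cx': 322.6160090455607, 'cy': 234.29404209454734, 'world_to_cam': array([[ 0.01806197, -0.99973314, -0.01440196,  0.00557463],
       [-0.99511121, -0.01657592, -0.09735969,  0.53633504],
       [ 0.09709498,  0.01609006, -0.99514505,  1.14165956],
       [ 0.        ,  0.        ,  0.        ,  1.        ]])}
[[0.834, 0.53, 0.058], [0.842, 0.026, 0.053], [0.87, -0.498, -0.005], [0.515, 0.528, 0.02], [0.525, 0.021, -0.003], [0.531, -0.475, 0.033], [0.152, 0.515, -0.001], [0.162, 0.014, -0.0], [0.173, -0.48, -0.002]]
side {'vertical_fov': 42.05246374325493, 'cx': 297.5812168282185, 'cy': 239.2505457739338, 'world_to_cam': array([[ 0.9787141 , -0.20501559, -0.0093447 , -0.53053815],
       [-0.15624094, -0.71480117, -0.68165098,  0.12551592],
       [ 0.13306947,  0.66860145, -0.73161781,  1.53329603],
       [ 0.        ,  0.        ,  0.        ,  1.        ]])}
[[0.048, 0.76, 0.037], [0.757, 0.662, -0.004], [1.702, 0.824, -0.253], [0.098, -0.063, 0.226], [0.606, 0.021, 0.021], [1.597, 0.403, -0.609], [0.046, -0.312, -0.003], [0.5, -0.43, 0.034], [0.882, -0.575, 0.148]]
```

View pics/top0.png

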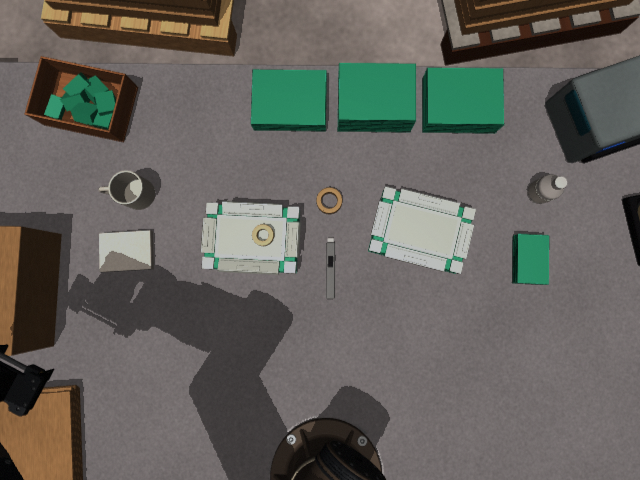

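View pics/side0.png

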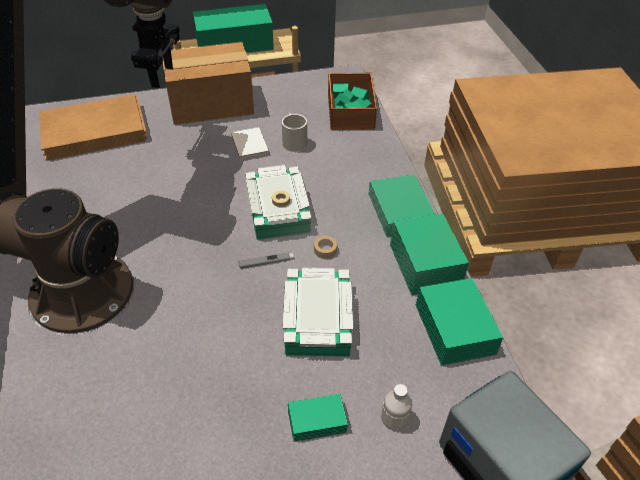

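The top view shows the tape-bearing case on the left at (250,237), and the shut one at (422,230). The side view puts the tape-bearing one at (278,200), and its far-side flaps look raised. Next I measure its pose from depth.

```bash
python3 - <<'E'
from h import *
from scipy import ndimage
for n in('top','side'):
    W=np.load(f'/tmp/{n}W.npy')
    for nm,c in(('L',(0.52,0.17)),('R',(0.53,-0.21))):
        m=(abs(W[...,0]-c[0])<.16)&(abs(W[...,1]-c[1])<.16)&(W[...,2]>.053)&(W[...,2]<.09)
        l,k=ndimage.label(m); sz=ndimage.sum(m,l,range(1,k+1)); m=l==1+np.argmax(sz)
        P=W[m]; xy=P[:,:2].astype(np.float32)*1000
        (cx,cy),(a,b),t=cv2.minAreaRect(xy); 
        th=np.radians(t if a<b else t-90); th=(th+np.pi/2)%np.pi-np.pi/2
        print(n,nm,m.sum(),'c',round(cx,1),round(cy,1),'wh',round(a,1),round(b,1),'th',round(np.degrees(th),2),'medz',np.median(P[:,2]).round(4))
        R=np.array([[np.cos(th),-np.sin(th)],[np.sin(th),np.cos(th)]])
        q=(xy-[cx,cy])@R
        for f,(x,y) in dict(front=(-67.5,0),back=(67.5,0),left=(0,97.5),right=(0,-97.5),mid=(30,50),corner=(64,94),corner2=(-64,-94)).items():
            s=(abs(q[:,0]-x)<4)&(abs(q[:,1]-y)<4)
            print('  ',f,s.sum(),(np.median(P[s,2])*1000).round(1) if s.any() else None)
        # tape
    for nm,c in(('tapeL',(.53,.17)),):
        m=(abs(W[...,0]-c[0])<.08)&(abs(W[...,1]-c[1])<.1)&(W[...,2]>.0735)
        print(nm,m.sum(),W[m].min(0),W[m].max(0))
E
```

```text
top L 6442 c 523.8 175.2 wh 218.5 158.6 th -1.89 medz 0.0606
   front 15 67.4
   back 16 68.8
   left 15 66.7
   right 12 67.9
   mid 15 60.4
   corner 13 58.8
   corner2 14 58.5
top R 6400 c 547.5 -205.7 wh 216.8 156.5 th -13.62 medz 0.059
   front 12 59.4
   back 12 58.4
   left 13 60.6
   right 14 59.5
   mid 13 59.9
   corner 12 59.3
   corner2 12 59.0
tapeL 250 [0.45283383 0.12228224 0.07353367] [0.59443913 0.17938988 0.08385509]
side L 3073 c 522.1 175.6 wh 232.3 158.7 th -1.92 medz 0.0605
   front 7 68.1
   back 4 66.7
   left 7 64.2
   right 5 67.3
   mid 3 59.6
   corner 6 58.6
   corner2 8 58.7
side R 4854 c 546.2 -205.7 wh 223.5 156.0 th -13.58 medz 0.0587
   front 7 59.1
   back 9 60.3
   left 10 58.4
   right 12 60.1
   mid 12 59.1
   corner 8 60.9
   corner2 11 59.4
tapeL 133 [0.50343693 0.11886803 0.0735527 ] [0.55072655 0.26854966 0.08593382]
```

The left case (centre about 0.523, 0.1755, yaw −1.9°) has all four pads at about 67–68 mm, so it is the loose one. The right case is flush. Pad targets (up, slightly outward): left (0.526, 0.274), back (0.592, 0.173), right (0.520, 0.077), front (0.454, 0.178).

```bash
python3 -m handwheel '[[0.026,-0.029,0,4.7],[0.026,-0.029,0,4.7],[0.026,-0.029,0,4.7],[0.026,-0.029,0,4.7],[0.026,-0.029,0,4.5]]' 255 20
python3 -m handwheel '[[0.026,-0.029,0,0],[0.026,-0.029,0,0],[0.026,-0.029,-0.02,0],[0.026,-0.029,-0.03,0],[0.026,-0.029,-0.03,0]]'
python3 -m handwheel '[[0,0,0,0],[0,0,0,0],[0,0,0,0]]'
```

```text
time_s: 0.52
position: [0.3974, 0.4188, 0.2394]
eef_rot: [-2.254, -2.188, 0.001]
wrist_force: [0.8, 0.1, -0.6]
finger_gap: 0.0672
time_s: 0.93
position: [0.5186, 0.284, 0.1693]
eef_rot: [2.259, 2.182, 0.002]
wrist_force: [0.3, 0.1, -1.0]
finger_gap: 0.0339
time_s: 1.18
position: [0.5174, 0.2857, 0.1699]
eef_rot: [-2.259, -2.182, 0.0]
wrist_force: [-0.3, -0.2, -0.8]
finger_gap: 0.014
```

```bash
python3 -m handwheel '[[0.0085,-0.0115,0,0],[0,0,-0.03,0],[0,0,-0.03,0],[0,0,0,0],[0,0,0,0]]'; python3 - <<'E'
from h import *
import cv2
print(arm.state()['position'])
i,p,d=grab('side','s1'); c=p[100:300,180:400]; cv2.imwrite('pics/s1c.png',cv2.resize(c[:,:,::-1],None,fx=3,fy=3)[:600])
E
```

```text
time_s: 1.6
position: [0.5256, 0.2744, 0.11]
eef_rot: [-2.257, -2.184, 0.002]
wrist_force: [0.2, -0.6, 0.8]
finger_gap: 0.0004
[0.52558657 0.27439875 0.11001334]
```

View pics/s1c.png

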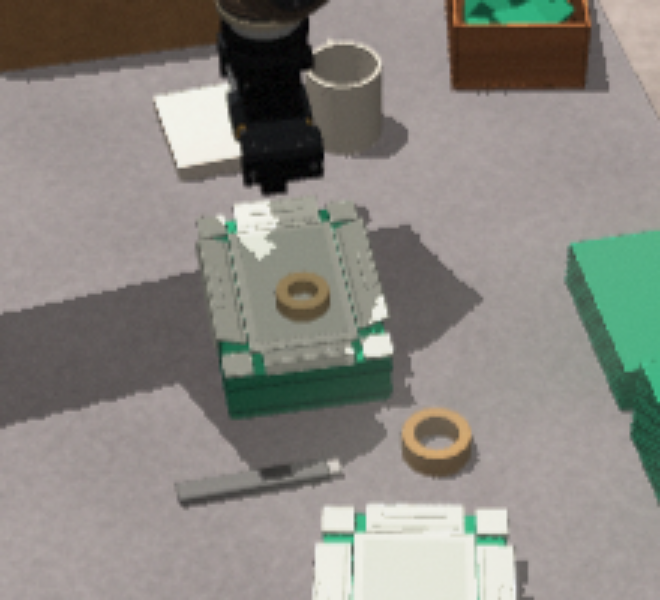

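The picture shows the closed fingertips (about 270,188) just above the left flap. Now I press it.

```bash
python3 -m handwheel '[[0,0,-0.008,0],[0,0,-0.005,0],[0,0,0,0]]'; python3 -m handwheel '[[0,0,-0.003,0],[0,0,-0.002,0],[0,0,0,0]]';python3 -m handwheel '[[0,0,-0.003,0],[0,0,-0.0015,0],[0,0,0,0]]'
```

```text
time_s: 1.9
position: [0.5258, 0.2741, 0.0967]
eef_rot: [2.259, 2.184, 0.0]
wrist_force: [-0.6, -1.2, -0.4]
finger_gap: 0.0005
time_s: 2.15
position: [0.5264, 0.2744, 0.0924]
eef_rot: [2.259, 2.183, 0.003]
wrist_force: [-0.3, 1.9, 4.5]
finger_gap: 0.0006
time_s: 2.4
position: [0.5258, 0.2739, 0.0871]
eef_rot: [-2.259, -2.183, 0.001]
wrist_force: [0.7, -0.4, 0.3]
finger_gap: 0.0004
```

Contact built to 4.5 N, then dropped to zero, so that section snapped. Next is the back pad.

```bash
python3 -m handwheel '[[0,0,0.028,0],[0.022,-0.034,0,0],[0.022,-0.034,0,0],[0.023,-0.033,0,0],[0,0,0,0]]'; python3 -m handwheel '[[0,0,-0.008,0],[0,0,-0.005,0],[0,0,0,0]]'
```

```text
time_s: 2.82
position: [0.5964, 0.168, 0.1154]
eef_rot: [2.262, 2.178, 0.002]
wrist_force: [0.1, 0.4, 0.4]
finger_gap: 0.0008
time_s: 3.07
position: [0.5916, 0.1737, 0.1007]
eef_rot: [-2.257, -2.183, 0.003]
wrist_force: [-0.9, -0.0, 0.3]
finger_gap: 0.0006
```

```bash
python3 -m handwheel '[[0.001,0,-0.005,0],[0,0,-0.003,0],[0,0,0,0]]'; python3 -m handwheel '[[0,0,-0.003,0],[0,0,-0.0025,0],[0,0,0,0]]'
```

```text
time_s: 3.32
position: [0.5939, 0.174, 0.0941]
eef_rot: [2.257, 2.184, 0.001]
wrist_force: [-1.1, 0.8, 7.0]
finger_gap: 0.0001
time_s: 3.57
position: [0.5937, 0.1738, 0.0886]
eef_rot: [-2.258, -2.184, -0.0]
wrist_force: [0.5, -0.3, -0.2]
finger_gap: 0.0007
```

```bash
python3 -m handwheel '[[0,0,0.028,0],[-0.025,-0.033,0,0],[-0.025,-0.033,0,0],[-0.024,-0.032,0,0],[0,0,0,0]]'; python3 -m handwheel '[[0,0,0,0],[0,0,-0.009,0],[0,0,-0.005,0],[0,0,0,0]]'
```

```text
time_s: 3.98
position: [0.5156, 0.0721, 0.1166]
eef_rot: [-2.259, -2.18, 0.005]
wrist_force: [1.4, 0.2, -0.4]
finger_gap: 0.0006
time_s: 4.32
position: [0.5199, 0.0759, 0.1012]
eef_rot: [-2.257, -2.184, 0.002]
wrist_force: [0.1, 0.2, -0.4]
finger_gap: 0.0004
```

```bash
python3 -m handwheel '[[0,0,-0.005,0],[0,0,-0.003,0],[0,0,0,0]]'; python3 -m handwheel '[[0,0,-0.003,0],[0,0,-0.0025,0],[0,0,0,0]]'
```

```text
time_s: 4.57
position: [0.5202, 0.0753, 0.0943]
eef_rot: [2.258, 2.184, -0.0]
wrist_force: [-1.1, 1.5, 6.7]
finger_gap: 0.0007
time_s: 4.82
position: [0.5199, 0.0752, 0.0887]
eef_rot: [-2.258, -2.183, 0.0]
wrist_force: [-0.6, -0.3, -0.2]
finger_gap: 0.0008
```

Next the front pad, at (0.454, 0.178).

```bash
python3 -m handwheel '[[0,0,0.028,0],[-0.022,0.034,0,0],[-0.022,0.034,0,0],[-0.022,0.034,0,0],[0,0,0,0]]'; python3 -m handwheel '[[0,0,0,0],[0,0,-0.009,0],[0,0,-0.005,0],[0,0,0,0]]'
```

```text
time_s: 5.23
position: [0.4502, 0.181, 0.1172]
eef_rot: [-2.254, -2.186, 0.002]
wrist_force: [0.2, 1.0, -0.5]
finger_gap: 0.0003
time_s: 5.57
position: [0.4541, 0.1761, 0.1018]
eef_rot: [-2.26, -2.181, 0.003]
wrist_force: [-0.2, -0.5, -0.2]
finger_gap: 0.0005
```

```bash
python3 -m handwheel '[[0,0,-0.005,0],[0,0,-0.003,0],[0,0,0,0]]'; python3 -m handwheel '[[0,0,-0.003,0],[0,0,-0.0025,0],[0,0,0,0]]'; python3 -m handwheel '[[0,0,0.035,0],[0,0,0.04,0],[-0.01,0.03,0.04,0],[-0.02,0.035,0,0],[-0.02,0.035,0,0]]'; python3 -m handwheel '[[-0.02,0.035,0,0],[-0.02,0.035,0,0],[-0.02,0.035,0,0],[-0.02,0.035,0,0],[0,0,0,0]]'; python3 -m handwheel '[[-0.02,0.035,0,0],[-0.02,0.035,0,0],[-0.02,0.035,0,0],[0,0,0,0],[0,0,0,0]]'
python3 - <<'E'
from h import *
W0={n:np.load(f'/tmp/{n}W.npy') for n in('top','side')}
th=np.radians(-1.9);R=np.array([[np.cos(th),-np.sin(th)],[np.sin(th),np.cos(th)]])
for n in W0:
    i,p,d=grab(n,n+'9'); W=world(i,d)
    for nm,V in(('before',W0[n]),('after',W)):
        q=(V[...,:2]*1000-[523,175.5])@R
        print(n,nm,{f:(np.median(V[...,2][(abs(q[...,0]-x)<4)&(abs(q[...,1]-y)<4)])*1000).round(1) for f,(x,y) in dict(front=(-70,0),back=(70,0),left=(0,100),right=(0,-100)).items()})
        m=(abs(q[...,0])<46)&(abs(q[...,1])<76)&(V[...,2]>.0735); print('  tape',V[m].mean(0).round(4))
        for c in((0.523,.1755),(.5475,-.2057)):
            m=(abs(V[...,0]-c[0])<.13)&(abs(V[...,1]-c[1])<.14)&(V[...,2]>.053)&(V[...,2]<.068)
            print('  case',np.round(cv2.minAreaRect(V[m][:,:2].astype(np.float32)*1000)[0],1))
E
```

```text
time_s: 5.82
position: [0.4543, 0.1765, 0.0948]
eef_rot: [-2.26, -2.182, 0.0]
wrist_force: [1.6, -2.5, 6.8]
finger_gap: 0.0003
time_s: 6.07
position: [0.4539, 0.1767, 0.0894]
eef_rot: [-2.259, -2.182, 0.001]
wrist_force: [-0.2, -0.2, -0.7]
finger_gap: 0.0006
time_s: 6.48
position: [0.4064, 0.2723, 0.1995]
eef_rot: [2.261, 2.179, 0.007]
wrist_force: [0.1, -0.5, -0.0]
finger_gap: 0.0004
time_s: 6.9
position: [0.323, 0.416, 0.1975]
eef_rot: [-2.254, -2.187, -0.002]
wrist_force: [0.5, -0.4, -0.0]
finger_gap: 0.0003
time_s: 7.32
position: [0.2649, 0.5175, 0.197]
eef_rot: [2.256, 2.186, -0.0]
wrist_force: [0.4, -0.7, 0.1]
finger_gap: 0.0007
top before {'front': np.float64(67.8), 'back': np.float64(68.4), 'left': np.float64(67.7), 'right': np.float64(68.1)}
  tape [0.5283 0.1452 0.0771]
  case [523.8 175.2]
  case [ 547.5 -205.7]
top after {'front': np.float64(60.7), 'back': np.float64(59.7), 'left': np.float64(59.5), 'right': np.float64(61.3)}
  tape [0.5283 0.1462 0.0771]
  case [523.9 175.5]
  case [ 547.5 -205.6]
side before {'front': np.float64(67.3), 'back': np.float64(66.8), 'left': np.float64(67.3), 'right': np.float64(22.4)}
  tape [0.5264 0.1434 0.0769]
  case [522.1 175.6]
  case [ 546.2 -205.7]
side after {'front': np.float64(60.2), 'back': np.float64(60.9), 'left': np.float64(59.1), 'right': np.float64(21.8)}
  tape [0.5262 0.1419 0.0767]
  case [521.9 172.6]
  case [ 546.3 -206. ]
```

View pics/top9.png

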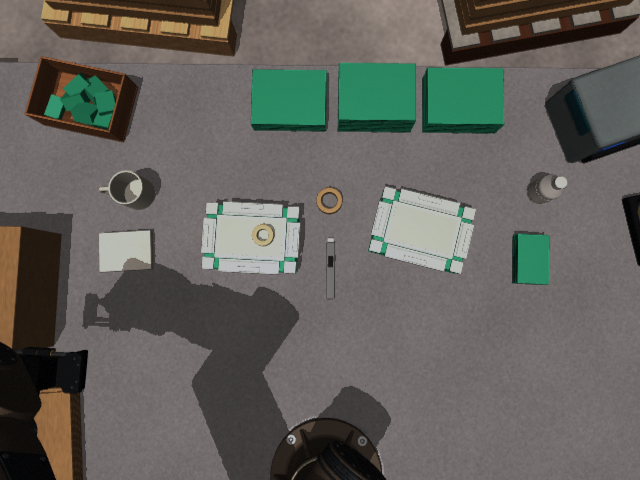

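All four flaps are flush (about 60 mm), with the loose case at (250,237) and the tape at (262,235) where they were. The hand is clear at the lower left.

```bash
python3 -c "
from workcell import arm
s=arm.state();print(s['wrist_force'],s['joint_velocities'].round(3));print(arm.sign_off())"
```

```text
[-0.50935638  0.47963118 -0.99423506] [-0.021 -0.008  0.005 -0.001  0.001  0.001]
the job is handed in; nothing more can be done
None
```

All four rim sections of the loose case, the left one with the tape on its lid, are snapped shut. I pressed them with closed fingertips in the order left, back, right, front, then took the hand away and handed the job in at about 7.4 s.

- **Snaps:** for each section I read a contact force of 4.5 to 7 N, which then fell to about zero as the section gave way.
- **Pad heights:** the top camera shows all four pads dropped from about 68 mm to 60–61 mm. The side camera agrees for front, back and left, but its reading for the right pad (22 mm, both before and after) fell off the lid and tells nothing.
- **Nothing shifted:** in the top camera both cases and the tape on the lid moved by 1 mm or less, within measuring noise. The side camera put the loose case's centre 3 mm off in y. I put that down to its crude outline fit changing as the flaps closed, and did not check it further. The other things on the bench I compared by eye only, in the before and after top pictures, and they look unmoved.

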